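# Stand the cork trivet in the storage rack

### The job

The big round cork trivet leaning in the wooden drying stand is dry: take it out and put it away on edge in the middle gap of the steel wire rack, standing between the tines and resting on the rack's two bottom wires. Lower it in rather than dropping it, and leave the saucer and the steel jar ring where they lean in the drying stand.

Things in the scene. Friction and masses are not known exactly. Their poses are not given: they have to be found in the camera images.
- trivet_center (a point): Brown cork trivet, the largest disc: solid, 209 mm diameter, 14 mm thick, 130 g, loose. Point: its centre, mid-thickness; z: the disc's axis. Starts in the stand's slot farthest from the robot, leaning 15 deg, top towards the robot (z points away from it, 15 deg up), on dowels on the robot's side 95 mm long. Its upper half is free on both faces; it lifts out upwards.
- rack: Fixed steel wire rack, 170 x 108 x 106 mm (x, y, z). Origin: centre of underside, on the worktop; z up; yaw within 0.42. Bottom wires along x at y = +-50, tops 28 mm up; on each four upright tines at x = -57, -19, 19, 57 to 106 mm: three gaps 30 mm clear, the middle one at the origin. Disc axis goes along x; the seated trivet's centre is 120 mm up. Rack and stand may swap sides.
- saucer_center (a point): White ceramic saucer, 120 mm diameter, 11 mm thick, loose, leaning in the middle slot of the stand, 58 mm in front of the trivet (nearer the robot) and parallel to it. Point: its centre; z: its axis. Its top is about 140 mm above the worktop. Stays there. The stand: a fixed pale wooden base, 180 x 110 mm, with leaning dowels.
- ring_center (a point): Open steel jar ring, 86 mm outer diameter, 14 mm thick, loose, leaning in the stand's slot nearest the robot, 58 mm in front of the saucer. Point: its centre; z: its axis. Its top is about 105 mm above the worktop. Stays there.

How it is judged:
On the way:
1. the trivet is held clear above the rack and the stand (height (world z) of trivet_center above 0.18 m), for 0.1 s.
At the end, for the whole second after the job is handed in: The trivet stands on edge at rest in the rack's middle gap: its centre within 16 mm of the gap's middle along the rack, within 25 mm across it, 105 to 135 mm above the worktop (resting on the two bottom wires), its axis within 20 degrees of the rack's x axis (x of trivet_center in the frame of rack between -0.016 and 0.016 m and y of trivet_center in the frame of rack between -0.025 and 0.025 m and z of trivet_center in the frame of rack between 0.105 and 0.135 m and angle between the z axis of trivet_center and the x axis of rack, either way round below 0.35 rad and linear speed of trivet below 0.02 m/s); the robot touches nothing.
It fails at once if the saucer is moved more than 30 mm (distance of saucer_center from where it was at the start of the episode above 0.03 m).
It fails at once if the jar ring is moved more than 30 mm (distance of ring_center from where it was at the start of the episode above 0.03 m).
It fails at once if the trivet is dropped (falls free faster than 0.6 m/s) (linear speed of trivet above 0.6 m/s and contact force between the fingers and trivet below 0.05 N).
It also fails if it takes over 42 s, if anything falls off the work surface, if the arm or the gripper's body presses on something with over 40 N, if the wrist force passes 120 N, or if a joint passes its speed limit or range.

### The arm

A 6-joint arm with a two-finger parallel gripper is mounted at the origin on a cart in front of the work surface, level with it; the furniture and walls round the work are solid. World frame = base frame: x ahead of the robot, y to its left, z up, the work surface at z = 0. Lengths are in m, angles in rad, forces in N, time in s.
With the tool pointing down it reaches from about 0.35 to 0.975 m from the base axis. Payload 4.9 kg.
Tool frame: the origin (TCP) lies on the centre line of the jaws, within the pads' length; the fingertips stand 11 mm ahead of it and the grasp point (between the pads) lies 8 mm behind it; z points along the fingers, y is the direction in which the jaws open and shut (so a half turn about z gives the same grasp; the last joint's range is limited). The gripper opens to 85 mm and grips with 20 to 120 N. Pads are 22 mm wide; open, the fingers measure 114 mm over their backs; the gripper's body (76 mm by 85 mm) begins 54 mm behind the grasp point. The pads swing forward as they close: fully open they stand 13 mm farther back than shut.
Start: joints at [1.2, 0.053, 1.613, -0, 1.476, -0.119], TCP at [0.156, 0.605, 0.242] pointing down, gripper open.
Joint ranges: [-3.01, 3.01], [-1.01, 2.22], [0.06, 2.58], [-1.02, 4.17], [0.09, 2.62], [-3.14, 3.14]. Speed limits (rad/s): [2.57, 2.57, 3.14, 3.14, 3.14, 3.14].

### API

Orientations are given as a rotation vector (axis times angle).
In Python, from station import ctrl gives the robot as it stands.
- The arm moves only by the tool send_rows, never from a script. Its argument "series" is a list of rows, each an object of numbers: "tx", "ty", "tz": the shift along the tool's x, y, z in cm; "wx", "wy", "wz": the turn, a rotation vector about the tool's x, y, z in rad; "jaw": the closure, from 0 (fully open) to 1 (shut). In form: [{"tx": .., "ty": .., "tz": .., "wx": .., "wy": .., "wz": .., "jaw": ..}, ...]. A call has 1 to 5 rows; each row shifts and turns the pose as measured when the row begins, along the tool's axes as they then stand; what a row does not reach is not made up. A row lasts 1/8 s, in which the tool goes at most 62.5 mm and 10.7 degrees, less where a joint would pass 70% of its speed; a pose out of reach is approached as far as the arm can. A call is refused whole if a number of a shift passes 6.25 or a number of a turn 0.188, either way. A call with a gripper value outside its range is refused whole. The fingers move at their own pace and stop on an object; "squeeze" is the grip in N (left out, the last holds). Time passes only in rows, so rows that do not move let the fingers close. It gives the time, the measured TCP pose, the force and the opening at its end, in the units of the state.
- ctrl.get_obs(): the state, without advancing time (a new reading comes with each control period).
- ctrl.get_image(name): name is "scene" or "top" or "wrist"; returns the picture (384x512x3 uint8, red, green, blue); there is no depth.
- ctrl.camera_info(name): a dict with "mtx" (3x3 intrinsics, pixels), "R" (3x3) and "t" (3): a world point X has camera coordinates R X + t. Camera axes: x right, y down, z forward; pixel columns grow to the right and rows downward; lengths in m; the calibration is good to about 2 mm. A picture is of the moment at which its call begins: read the wrist's pose just before it. camera_info takes no time and is no camera call; for the wrist camera it gives the pose at the moment of the call.
- ctrl.finish_job(): hands the job in, once; it reports no verdict.
The state is a dict: "t": time; "q": joint angles; "dq": joint speeds; "effort": joint torques, N m; "tool_pos": TCP position; "tool_rot": TCP orientation; "contact_force": force on the tool from outside, world axes, zero at the start; "wrist_torque": the same for the moment, N m; "opening": finger opening in m.
Only numpy, scipy, OpenCV 4.12 (cv2) and the standard library are available. Lean on these libraries where they do the work, as an engineer would, in place of code of your own. Each camera call takes 0.05 s, during which the arm holds its last target.

## Working session

There is one attempt and no reset: what is moved stays moved. The work goes in short steps, Python scripts to look and compute and a tool call to move; the robot and the scene stay as the last step left them, time stands still between calls to the robot, and variables do not carry over. Pictures are saved under pics/ and viewed, and the job is handed in when it is done.

Besides the shell and the picture viewer there is one more tool, called after "Emit:" as name(argument=value, ...) on one line, values as JSON. send_rows: Moves the arm, as the interface text tells. Its arguments: {"type":"object","properties":{"series":{"type":"array"},"squeeze":{"type":"number"}},"required":["series"]}

```bash
ls; mkdir -p pics
python3 - <<'E'
from station import ctrl
import cv2,numpy as np
o=ctrl.get_obs();print(o)
for n in ["scene","top","wrist"]:
    ci=ctrl.camera_info(n);print(n,ci)
    im=ctrl.get_image(n);cv2.imwrite(f"pics/{n}0.png",im[:,:,::-1])
E
```

```text
pics
{'t': 0.0, 'q': array([ 1.19996943e+00,  5.33758277e-02,  1.61427483e+00, -1.86338723e-05,
        1.47600452e+00, -1.18986858e-01]), 'dq': array([ 9.49654105e-04,  2.69510347e-04,  2.04330382e-04,  7.82042345e-04,
        9.75115034e-05, -6.23839407e-04]), 'effort': array([ 2.36659789e-04, -3.93688846e+01, -3.70172489e+01, -1.53270494e-04,
        7.30225642e-03, -9.48844075e-06]), 'tool_pos': array([0.1555211 , 0.6047278 , 0.24106269]), 'tool_rot': array([-0.39448131, -3.11623974,  0.00314971]), 'contact_force': array([ 0.02912302,  0.08462478, -0.16654484]), 'wrist_torque': array([-0.00910554, -0.03898998,  0.01718654]), 'opening': 0.08522890811121739}
scene {'mtx': array([[348.93150067,   0.        , 258.56766284],
       [  0.        , 348.93150067, 194.41938165],
       [  0.        ,   0.        ,   1.        ]]), 'R': array([[ 0.73856284, -0.67399168, -0.01612914],
       [-0.34888988, -0.36162483, -0.86458275],
       [ 0.57688888,  0.64417599, -0.50223154]]), 't': array([-0.33575155,  0.25460701,  0.73641971])}
top {'mtx': array([[404.145969  ,   0.        , 246.94664415],
       [  0.        , 404.145969  , 188.55233156],
       [  0.        ,   0.        ,   1.        ]]), 'R': array([[-0.00388269, -0.99996497, -0.00741535],
       [-0.98115562,  0.00524197, -0.19314806],
       [ 0.19318017,  0.00652568, -0.9811416 ]]), 't': array([0.00821691, 0.46049053, 1.15167952])}
wrist {'mtx': array([[301.45099613,   0.        , 255.80125737],
       [  0.        , 301.45099613, 192.84074535],
       [  0.        ,   0.        ,   1.        ]]), 'R': array([[ 0.24914977,  0.96846335, -0.00177226],
       [ 0.93471656, -0.23998828,  0.26212704],
       [ 0.25343511, -0.06696545, -0.96503175]]), 't': array([-0.62403455, -0.03424103,  0.37744494])}
```

View pics/scene0.png

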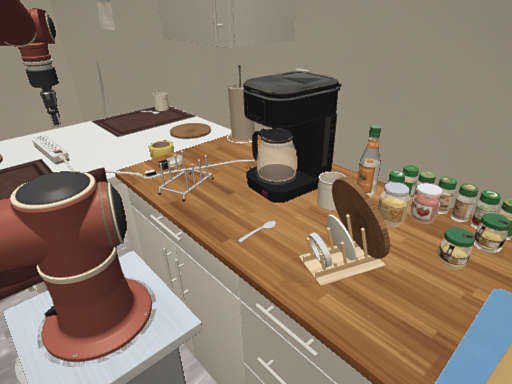

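View pics/top0.png

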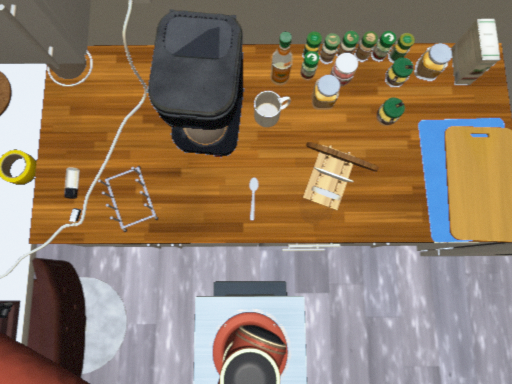

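View pics/wrist0.png

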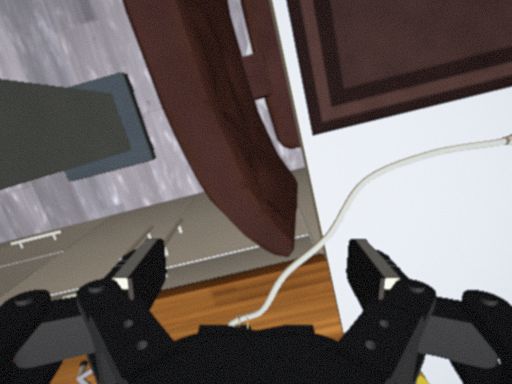

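Run:
```python
import cv2,numpy as np
t=cv2.imread("pics/top0.png");s=cv2.imread("pics/scene0.png")
a=cv2.resize(t[155:240,90:175],None,fx=7,fy=7,interpolation=cv2.INTER_CUBIC);cv2.imwrite("pics/a.png",a)
cv2.imwrite("pics/b.png",cv2.resize(t[135:215,290:385],None,fx=7,fy=7,interpolation=cv2.INTER_CUBIC))
cv2.imwrite("pics/c.png",cv2.resize(s[140:205,145:225],None,fx=9,fy=9,interpolation=cv2.INTER_CUBIC))
cv2.imwrite("pics/d.png",cv2.resize(s[170:285,290:400],None,fx=5,fy=5,interpolation=cv2.INTER_CUBIC))
```

```text
(no output)
```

View pics/a.png

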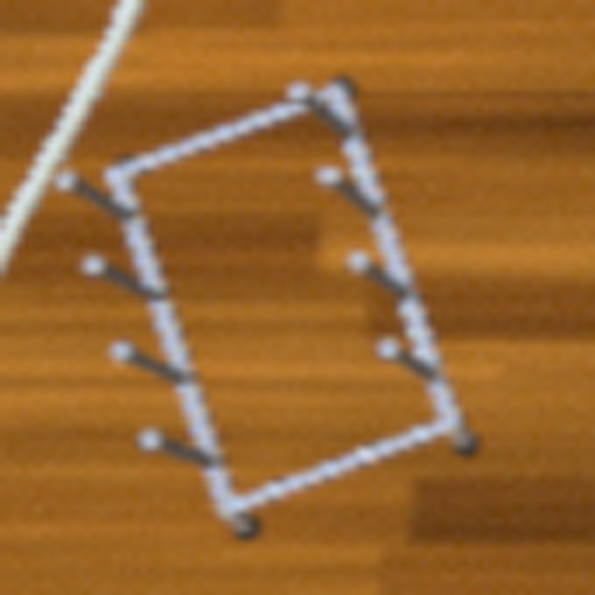

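View pics/b.png

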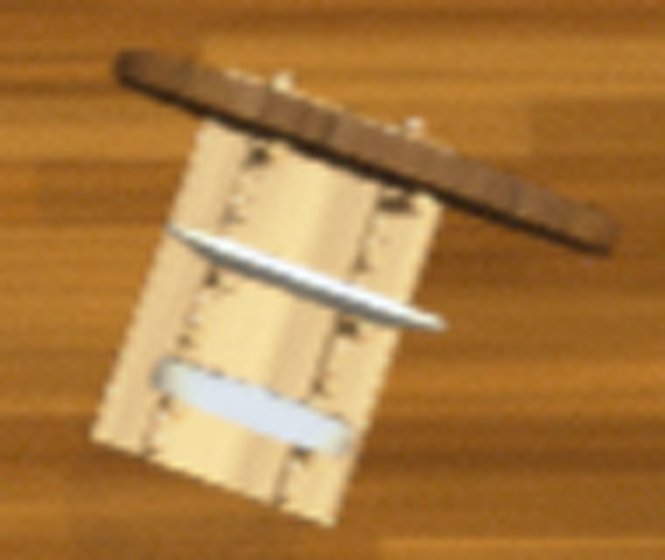

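View pics/c.png

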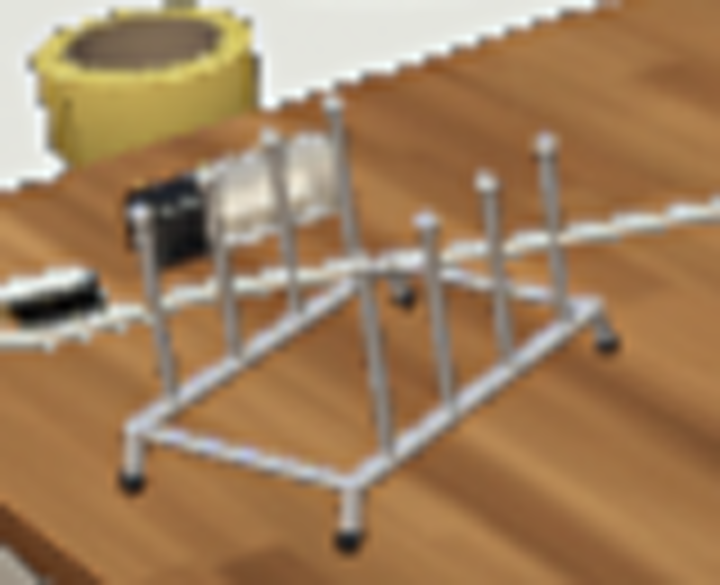

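View pics/d.png

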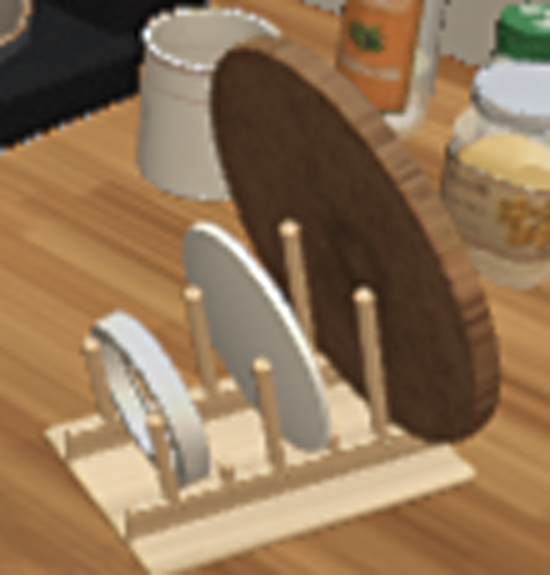

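```bash
cat > h.py <<'E'
import numpy as np
from station import ctrl
def ray(n,uv):
    c=ctrl.camera_info(n);d=c["R"].T@np.linalg.solve(c["mtx"],[uv[0],uv[1],1.]);o=-c["R"].T@c["t"];return o,d
def plane(n,uv,z):
    o,d=ray(n,uv);return o+d*(z-o[2])/d[2]
def proj(n,X):
    c=ctrl.camera_info(n);p=c["mtx"]@(c["R"]@np.asarray(X)+c["t"]);return p[:2]/p[2]
def tri(a,b):
    (o1,d1),(o2,d2)=a,b
    s=np.linalg.lstsq(np.c_[d1,-d2],o2-o1,rcond=None)[0]
    p,q=o1+s[0]*d1,o2+s[1]*d2
    return (p+q)/2,np.linalg.norm(p-q)
def crop(u,v,f,x0,y0): return ((u+.5)/f-.5+x0,(v+.5)/f-.5+y0)
E
python3 - <<'E'
from h import *
L=[(66,180),(93,265),(122,351),(150,440)];Rr=[(298,93),(328,176),(358,261),(387,348)]
L=np.array([plane("top",crop(*p,7,90,155),.104) for p in L]);Rr=np.array([plane("top",crop(*p,7,90,155),.104) for p in Rr])
c=(L.mean(0)+Rr.mean(0))/2
vx=(L[0]-L[3]+Rr[0]-Rr[3])/2; vy=L.mean(0)-Rr.mean(0)
print(c,vx,np.linalg.norm(vx),vy,np.linalg.norm(vy),"yaw",np.arctan2(vx[1],vx[0]),np.arctan2(-vy[0],vy[1]))
# scene tine tops
for p in [(142,212),(272,137),(333,101),(428,220),(487,182),(546,142)]:
    print(plane("scene",crop(*p,9,145,140),.104))
print(L,Rr)
# bottom corners z=.026
print(np.mean([plane("top",crop(*p,7,90,155),.026) for p in [(115,172),(342,97),(232,505),(448,425)]],0))
a=crop(116,67,7,290,135);b=crop(613,235,7,290,135)
for z in [.1,.11,.12,.13]:
    A,B=plane("top",a,z),plane("top",b,z);print(z,np.linalg.norm(A-B),(A+B)/2,np.arctan2(-(A-B)[0],(A-B)[1]))
E
```

```text
[0.44028343 0.35793452 0.104     ] [0.10548777 0.04075754 0.        ] 0.11308778716717069 [-0.03610036  0.09261636  0.        ] 0.09940335187443929 yaw 0.36870333667994726 0.37166847154680066
[0.36983319 0.38243064 0.104     ]
[0.43942314 0.4087813  0.104     ]
[0.47496076 0.42277605 0.104     ]
[0.44113286 0.30319469 0.104     ]
[0.47515547 0.31596083 0.104     ]
[0.51197486 0.33092635 0.104     ]
[[0.47498233 0.42446454 0.104     ]
 [0.43994106 0.41123605 0.104     ]
 [0.40490893 0.39733827 0.104     ]
 [0.36910069 0.38393195 0.104     ]] [[0.51068037 0.33228084 0.104     ]
 [0.47605346 0.31836078 0.104     ]
 [0.44101418 0.3045654  0.104     ]
 [0.40558645 0.29129835 0.104     ]]
[0.43995028 0.35710084 0.026     ]
0.1 0.21207530205405042 [ 0.54300734 -0.26500807  0.1       ] -0.3480160989285231
0.11 0.21018002023050245 [ 0.54020436 -0.26265505  0.11      ] -0.3480160989285233
0.12 0.20828473840695452 [ 0.53740137 -0.26030202  0.12      ] -0.3480160989285235
0.13 0.20638945658340652 [ 0.53459838 -0.25794899  0.13      ] -0.34801609892852325
```

Run:
```python
from h import *
th=np.linspace(0,2*np.pi,720)
y=-0.348
for z in [.108,.113,.118,.123,.128]:
    A,B=plane("top",crop(116,67,7,290,135),z),plane("top",crop(613,235,7,290,135),z);C=(A+B)/2
    ax=np.array([np.cos(y)*np.cos(.262),np.sin(y)*np.cos(.262),np.sin(.262)]);h=np.array([-np.sin(y),np.cos(y),0]);u=np.cross(ax,h)
    out=[]
    for n,f,x0,y0 in(("scene",5,290,170),("top",7,290,135)):
        P=np.array([proj(n,C+s*.007*ax+.1045*(np.cos(t)*h+np.sin(t)*u)) for t in th for s in(-1,1)])
        P=(P+.5-[x0,y0])*f-.5
        out.append(np.r_[P.min(0),P.max(0)].round())
    print(z,C.round(4),*out, ((proj("top",C+.1045*u)+.5-[290,135])*7).round())
```

```text
0.108 [ 0.5408 -0.2631  0.108 ] [213.  60. 516. 476.] [112.  50. 624. 251.] [402. 143.]Traceback (most recent call last):
  File "<stdin>", line 9, in <module>
  File "h.py", line 8, in proj
    c=ctrl.camera_info(n);p=c["mtx"]@(c["R"]@np.asarray(X)+c["t"]);return p[:2]/p[2]
ValueError: time passes only in moves, steps and waits
```

```bash
python3 - <<'E'
s=open('h.py').read()
s=s.replace('def ray','import functools\n@functools.lru_cache(None)\ndef ci(n): return ctrl.camera_info(n)\ndef ray',1).replace('c=ctrl.camera_info(n)','c=ci(n)')
open('h.py','w').write(s)
E
python3 - <<'E'
from h import *
import cv2
th=np.linspace(0,2*np.pi,180)
y=-0.348
for z in [.113,.118,.123,.128,.133]:
    A,B=plane("top",crop(116,67,7,290,135),z),plane("top",crop(613,235,7,290,135),z);C=(A+B)/2
    ax=np.array([np.cos(y)*np.cos(.262),np.sin(y)*np.cos(.262),np.sin(.262)]);h=np.array([-np.sin(y),np.cos(y),0]);u=np.cross(ax,h)
    out=[]
    for n,f,x0,y0 in(("scene",5,290,170),("top",7,290,135)):
        P=np.array([proj(n,C+s*.007*ax+.1045*(np.cos(t)*h+np.sin(t)*u)) for t in th for s in(-1,1)])
        P=(P+.5-[x0,y0])*f-.5
        out.append(np.r_[P.min(0),P.max(0)].round())
        if z==.118:
            im=cv2.imread({"scene":"pics/d.png","top":"pics/b.png"}[n])
            for p in P: cv2.circle(im,tuple(int(v) for v in p),1,(0,0,255),-1)
            cv2.imwrite(f"pics/ov_{n}.png",im)
    print(z,C.round(4),u.round(2),*out)
E
```

```text
0.113 [ 0.5394 -0.2619  0.113 ] [-0.24  0.09  0.97] [210.  51. 514. 468.] [111.  49. 625. 251.]
0.118 [ 0.538  -0.2608  0.118 ] [-0.24  0.09  0.97] [208.  41. 512. 459.] [110.  49. 627. 252.]
0.123 [ 0.5366 -0.2596  0.123 ] [-0.24  0.09  0.97] [205.  32. 509. 451.] [108.  48. 628. 252.]
0.128 [ 0.5352 -0.2584  0.128 ] [-0.24  0.09  0.97] [202.  22. 507. 443.] [107.  48. 629. 253.]
0.133 [ 0.5338 -0.2572  0.133 ] [-0.24  0.09  0.97] [199.  12. 505. 435.] [106.  47. 630. 253.]
```

View pics/ov_scene.png

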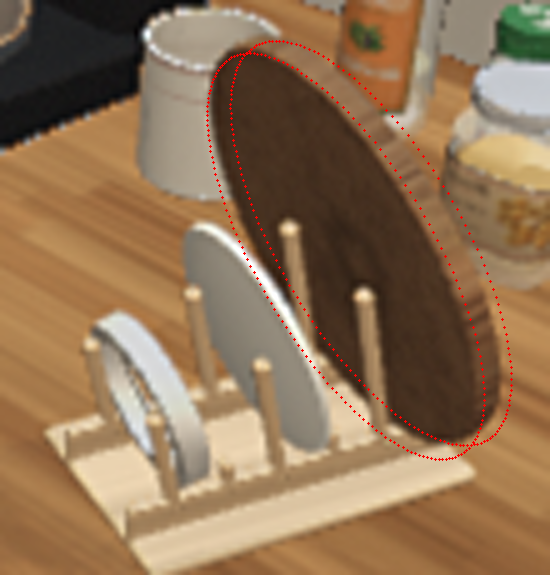

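View pics/ov_top.png

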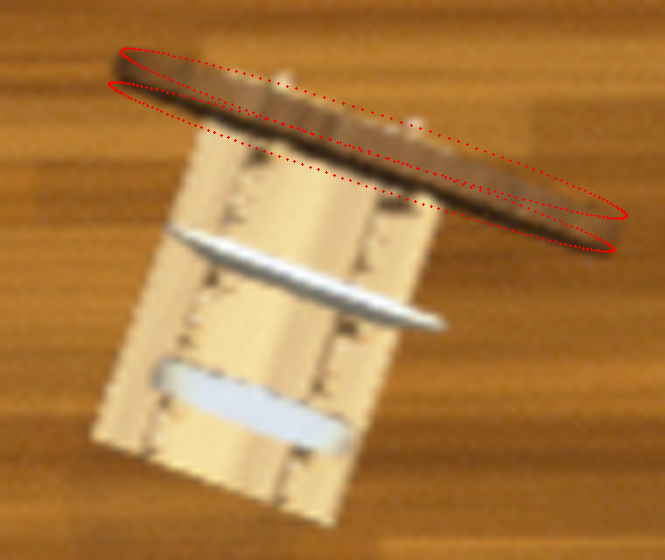

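```bash
cat > p.py <<'E'
from h import *
from scipy.spatial.transform import Rotation as Rot
def frame(yaw,lean,flip):
    ax=np.array([np.cos(yaw)*np.cos(lean),np.sin(yaw)*np.cos(lean),np.sin(lean)]);h=np.array([-np.sin(yaw),np.cos(yaw),0]);u=np.cross(ax,h)
    y=flip*ax;z=-u;return Rot.from_matrix(np.c_[np.cross(y,z),y,z]),u,ax
def plan(p,R,n=99,o=None,maxp=5.5,maxr=.17):
    o=o or ctrl.get_obs()
    P=o["tool_pos"].copy();Q=Rot.from_rotvec(o["tool_rot"])
    d=(p-P)*100;dr=(Q.inv()*R).as_rotvec()
    N=max(1,int(np.ceil(max(np.linalg.norm(d)/maxp,np.linalg.norm(dr)/maxr))))
    print("P",P.round(4),"err cm",d.round(2),"rot",dr.round(3),"rows",N)
    # tool-frame shifts per row with rotations dr/N each
    for i in range(min(N,n)):
        t=Q.inv().apply(d/N);
        print("  ",t.round(2),(dr/N).round(3));Q=Q*Rot.from_rotvec(dr/N)
C=np.array([.5362,-.2593,.124]);TY=-.348;LEAN=.262
RC=np.array([.440,.3575,0]);RY=.37
E
python3 - <<'E'
from p import *
o=ctrl.get_obs();Q=Rot.from_rotvec(o["tool_rot"]);print(Q.as_matrix().round(2))
for f in(1,-1):
    R,u,ax=frame(TY,LEAN,f);print(f,(Q.inv()*R).as_rotvec());Rb=frame(RY,0,f)[0];print((Q.inv()*Rb).as_rotvec())
E
```

```text
[[-0.97  0.25 -0.  ]
 [ 0.25  0.97 -0.  ]
 [ 0.   -0.   -1.  ]]
1 [-0.19962283 -0.21706674  1.65668157]
[-1.61709490e-03  5.70942977e-04  9.48993849e-01]
-1 [ 0.21145131 -0.19445867 -1.46527299]
[-6.77554214e-04 -1.91905236e-03 -2.19259799e+00]
```

Run:
```python
from p import *
R,u,ax=frame(0.3,0,1);plan(np.array([.40,.22,.40]),R)
```

```text
P [0.1555 0.6048 0.2413] err cm [ 24.45 -38.48  15.87] rot [-2.000e-03  1.000e-03  1.019e+00] rows 9
   [-3.7  -3.47 -1.76] [-0.     0.     0.113]
   [-4.06 -3.03 -1.76] [-0.     0.     0.113]
   [-4.38 -2.55 -1.76] [-0.     0.     0.113]
   [-4.64 -2.04 -1.76] [-0.     0.     0.113]
   [-4.84 -1.5  -1.76] [-0.     0.     0.113]
   [-4.98 -0.94 -1.76] [-0.     0.     0.113]
   [-5.05 -0.37 -1.76] [-0.     0.     0.113]
   [-5.06  0.2  -1.76] [-0.     0.     0.113]
   [-5.01  0.77 -1.76] [-0.     0.     0.113]
```

Emit:
send_rows(series=[{"tx":-3.7,"ty":-3.5,"tz":-1.8,"wz":0.11,"jaw":0},{"tx":-4.1,"ty":-3.0,"tz":-1.8,"wz":0.11,"jaw":0},{"tx":-4.4,"ty":-2.5,"tz":-1.8,"wz":0.11,"jaw":0},{"tx":-4.6,"ty":-2.0,"tz":-1.8,"wz":0.11,"jaw":0},{"tx":-4.8,"ty":-1.5,"tz":-1.8,"wz":0.11,"jaw":0}])

```text
invalid input at $.series[0]: expected keys tx, ty, tz, wx, wy, wz, jaw
```

Emit:
send_rows(series=[{"tx":-5.0,"ty":-0.9,"tz":-1.8,"wz":0.11,"jaw":0},{"tx":-5.0,"ty":-0.4,"tz":-1.8,"wz":0.11,"jaw":0},{"tx":-5.0,"ty":0.2,"tz":-1.8,"wz":0.11,"jaw":0},{"tx":-5.0,"ty":0.8,"tz":-1.8,"wz":0.11,"jaw":0}])

```text
invalid input at $.series[0]: expected keys tx, ty, tz, wx, wy, wz, jaw
```

Run:
```python
from p import *
R,u,ax=frame(TY,LEAN,1);plan(C+u*.24,R)
```

```text
P [0.1555 0.6048 0.2413] err cm [ 32.22 -84.29  11.45] rot [-0.2   -0.217  1.657] rows 17
   [-3.07 -4.33 -0.67] [-0.012 -0.013  0.097]
   [-3.49 -4.   -0.67] [-0.012 -0.013  0.097]
   [-3.87 -3.64 -0.67] [-0.012 -0.013  0.097]
   [-4.21 -3.24 -0.66] [-0.012 -0.013  0.097]
   [-4.51 -2.8  -0.64] [-0.012 -0.013  0.097]
   [-4.77 -2.34 -0.61] [-0.012 -0.013  0.097]
   [-4.98 -1.86 -0.57] [-0.012 -0.013  0.097]
   [-5.15 -1.36 -0.53] [-0.012 -0.013  0.097]
   [-5.26 -0.84 -0.47] [-0.012 -0.013  0.097]
   [-5.33 -0.32 -0.41] [-0.012 -0.013  0.097]
   [-5.34  0.2  -0.35] [-0.012 -0.013  0.097]
   [-5.29  0.72 -0.27] [-0.012 -0.013  0.097]
   [-5.2   1.24 -0.19] [-0.012 -0.013  0.097]
   [-5.06  1.74 -0.11] [-0.012 -0.013  0.097]
   [-4.87  2.22 -0.02] [-0.012 -0.013  0.097]
   [-4.63  2.69  0.07] [-0.012 -0.013  0.097]
   [-4.34  3.12  0.16] [-0.012 -0.013  0.097]
```

All keys are required, so I'll send full rows.

Emit:
send_rows(series=[{"tx":-3.7,"ty":-3.5,"tz":-1.8,"wx":0,"wy":0,"wz":0.11,"jaw":0},{"tx":-4.1,"ty":-3.0,"tz":-1.8,"wx":0,"wy":0,"wz":0.11,"jaw":0},{"tx":-4.4,"ty":-2.5,"tz":-1.8,"wx":0,"wy":0,"wz":0.11,"jaw":0},{"tx":-4.6,"ty":-2.0,"tz":-1.8,"wx":0,"wy":0,"wz":0.11,"jaw":0},{"tx":-4.8,"ty":-1.5,"tz":-1.8,"wx":0,"wy":0,"wz":0.11,"jaw":0}])

```text
t: 0.78
tool_pos: [0.293, 0.3869, 0.3293]
tool_rot: [-1.242, -2.885, 0.016]
contact_force: [0.2, -0.1, 0.7]
opening: 0.0855
```

Emit:
send_rows(series=[{"tx":-5.0,"ty":-0.9,"tz":-1.8,"wx":0,"wy":0,"wz":0.11,"jaw":0},{"tx":-5.0,"ty":-0.4,"tz":-1.8,"wx":0,"wy":0,"wz":0.11,"jaw":0},{"tx":-5.0,"ty":0.2,"tz":-1.8,"wx":0,"wy":0,"wz":0.11,"jaw":0},{"tx":-5.0,"ty":0.8,"tz":-1.8,"wx":0,"wy":0,"wz":0.11,"jaw":0}])

```text
t: 1.27
tool_pos: [0.4043, 0.2118, 0.4037]
tool_rot: [1.859, 2.53, -0.015]
contact_force: [0.5, 0.5, -0.5]
opening: 0.0853
```

Run:
```python
from p import *
R,u,ax=frame(TY,LEAN,1);plan(C+u*.24,R)
```

```text
P [0.4043 0.2118 0.4037] err cm [  7.35 -44.99  -4.79] rot [-0.256 -0.076  0.649] rows 9
   [-5.01 -0.71  0.57] [-0.028 -0.008  0.072]
   [-5.04 -0.37  0.6 ] [-0.028 -0.008  0.072]
   [-5.05 -0.02  0.64] [-0.028 -0.008  0.072]
   [-5.04  0.33  0.69] [-0.028 -0.008  0.072]
   [-4.99  0.67  0.74] [-0.028 -0.008  0.072]
   [-4.93  1.    0.81] [-0.028 -0.008  0.072]
   [-4.84  1.33  0.88] [-0.028 -0.008  0.072]
   [-4.72  1.65  0.97] [-0.028 -0.008  0.072]
   [-4.58  1.96  1.06] [-0.028 -0.008  0.072]
```

Emit:
send_rows(series=[{"tx":-5.0,"ty":-0.7,"tz":0.5,"wx":-0.028,"wy":-0.008,"wz":0.072,"jaw":0},{"tx":-5.0,"ty":-0.4,"tz":0.5,"wx":-0.028,"wy":-0.008,"wz":0.072,"jaw":0},{"tx":-5.0,"ty":0.0,"tz":0.6,"wx":-0.028,"wy":-0.008,"wz":0.072,"jaw":0},{"tx":-5.0,"ty":0.3,"tz":0.6,"wx":-0.028,"wy":-0.008,"wz":0.072,"jaw":0},{"tx":-5.0,"ty":0.7,"tz":0.7,"wx":-0.028,"wy":-0.008,"wz":0.072,"jaw":0}])

```text
t: 1.9
tool_pos: [0.445, -0.0451, 0.3809]
tool_rot: [2.204, 2.057, 0.128]
contact_force: [-0.1, 0.5, 0.5]
opening: 0.0857
```

Emit:
send_rows(series=[{"tx":-4.9,"ty":1.0,"tz":0.8,"wx":-0.028,"wy":-0.008,"wz":0.072,"jaw":0},{"tx":-4.8,"ty":1.3,"tz":0.8,"wx":-0.028,"wy":-0.008,"wz":0.072,"jaw":0},{"tx":-4.7,"ty":1.6,"tz":0.8,"wx":-0.028,"wy":-0.008,"wz":0.072,"jaw":0},{"tx":-4.5,"ty":2.0,"tz":0.8,"wx":-0.028,"wy":-0.008,"wz":0.072,"jaw":0},{"tx":0,"ty":0,"tz":0,"wx":0,"wy":0,"wz":0,"jaw":0}])

```text
t: 2.52
tool_pos: [0.4716, -0.2526, 0.3608]
tool_rot: [2.413, 1.642, 0.228]
contact_force: [0.2, 0.1, -0.3]
opening: 0.0854
```

Run:
```python
from p import *
import cv2,pickle
R,u,ax=frame(TY,LEAN,1);plan(C+u*.24,R)
w=ci("wrist");pickle.dump(w,open("w1.pkl","wb"))
cv2.imwrite("pics/w1.png",ctrl.get_image("wrist")[:,:,::-1])
print(proj("wrist",C+u*.1045+.007*ax),proj("wrist",C+u*.1045-.007*ax))
```

```text
P [ 0.4716 -0.2526  0.3608] err cm [ 0.61  1.45 -0.5 ] rot [ 0.003 -0.    -0.028] rows 1
   [ 1.57 -0.1   0.5 ] [ 0.003 -0.    -0.028]
[261.61421022 168.24696694] [246.28380838 168.67978369]
```

View pics/w1.png

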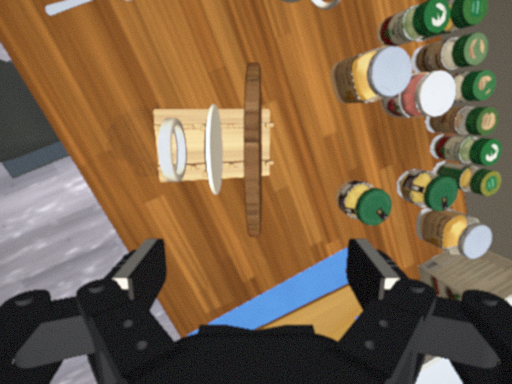

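Run:
```python
from p import *
import cv2
R,u,ax=frame(TY,LEAN,1);h=np.array([-np.sin(TY),np.cos(TY),0])
for k in(1,-1):print(proj("wrist",C+k*.1045*h))
im=cv2.imread("pics/w1.png")
cv2.imwrite("pics/w1c.png",cv2.resize(im[50:250,150:290],None,fx=4,fy=3,interpolation=cv2.INTER_CUBIC))
```

```text
[251.66579398  64.27896761]
[256.27371886 232.05282277]
```

View pics/w1c.png

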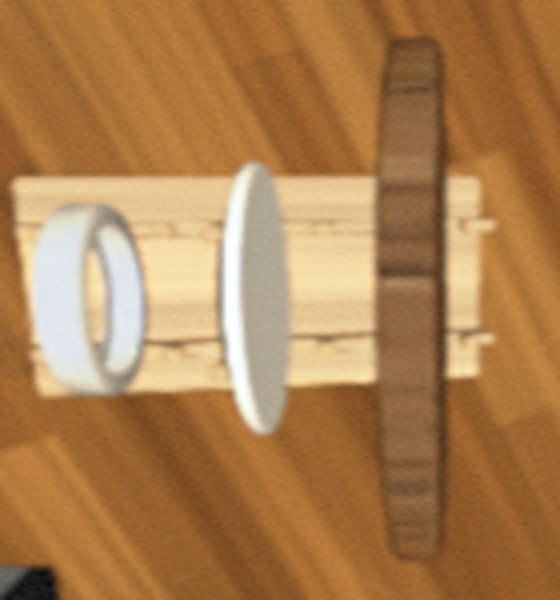

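```bash
sed -i 's/TY=-.348/TY=-.365/' p.py
python3 - <<'E'
from p import *
R,u,ax=frame(TY,LEAN,1);plan(C+u*.0745-.001*ax,R)
E
```

```text
P [ 0.4719 -0.2514  0.3613] err cm [  4.54  -0.07 -16.56] rot [ 0.004 -0.005 -0.01 ] rows 4
   [ 0.37 -0.06  4.28] [ 0.001 -0.001 -0.002]
   [ 0.37 -0.06  4.28] [ 0.001 -0.001 -0.002]
   [ 0.38 -0.05  4.28] [ 0.001 -0.001 -0.002]
   [ 0.38 -0.05  4.27] [ 0.001 -0.001 -0.002]
```

Emit:
send_rows(series=[{"tx":0.7,"ty":-0.1,"tz":4.0,"wx":0,"wy":0,"wz":-0.01,"jaw":0},{"tx":0.6,"ty":-0.1,"tz":4.0,"wx":0,"wy":0,"wz":0,"jaw":0},{"tx":0.2,"ty":0,"tz":4.0,"wx":0,"wy":0,"wz":0,"jaw":0},{"tx":0,"ty":0,"tz":3.0,"wx":0,"wy":0,"wz":0,"jaw":0},{"tx":0,"ty":0,"tz":0,"wx":0,"wy":0,"wz":0,"jaw":0}])

```text
t: 3.2
tool_pos: [0.515, -0.2448, 0.2152]
tool_rot: [2.393, 1.664, 0.232]
contact_force: [0.7, -1.1, -0.8]
opening: 0.0856
```

Run:
```python
from p import *
R,u,ax=frame(TY,LEAN,1);plan(C+u*.0745-.001*ax,R)
import cv2
cv2.imwrite("pics/w2.png",ctrl.get_image("wrist")[:,:,::-1])
```

```text
P [ 0.515  -0.2448  0.2152] err cm [ 0.23 -0.73 -1.95] rot [ 0.007 -0.008  0.009] rows 1
   [-0.62 -0.07  2.01] [ 0.007 -0.008  0.009]
```

View pics/w2.png

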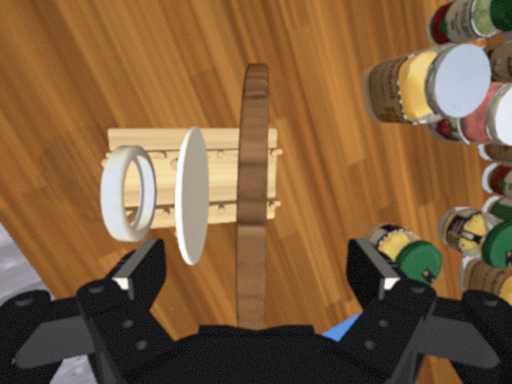

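Emit:
send_rows(series=[{"tx":-0.6,"ty":0,"tz":2.2,"wx":0,"wy":0,"wz":0,"jaw":0},{"tx":0,"ty":-0.1,"tz":0,"wx":0,"wy":0,"wz":0,"jaw":0.6},{"tx":0,"ty":0,"tz":0,"wx":0,"wy":0,"wz":0,"jaw":1},{"tx":0,"ty":0,"tz":0,"wx":0,"wy":0,"wz":0,"jaw":1},{"tx":0,"ty":0,"tz":0,"wx":0,"wy":0,"wz":0,"jaw":1}], squeeze=50)

```text
t: 3.88
tool_pos: [0.5216, -0.2531, 0.2067]
tool_rot: [2.376, 1.658, 0.241]
contact_force: [5.8, -1.2, -0.6]
opening: 0.0133
```

Emit:
send_rows(series=[{"tx":0,"ty":0,"tz":0,"wx":0,"wy":0,"wz":0,"jaw":1},{"tx":0,"ty":0,"tz":0,"wx":0,"wy":0,"wz":0,"jaw":1},{"tx":0,"ty":0,"tz":0,"wx":0,"wy":0,"wz":0,"jaw":1}])

```text
t: 4.25
tool_pos: [0.5212, -0.2528, 0.2062]
tool_rot: [2.377, 1.658, 0.24]
contact_force: [-0.9, -0.1, -1.8]
opening: 0.0135
```

Run:
```python
from p import *
R,u,ax=frame(TY,LEAN,1);plan(C+u*.0745,R)
import cv2
print(ctrl.get_obs())
cv2.imwrite("pics/w3.png",ctrl.get_image("wrist")[:,:,::-1])
```

```text
P [ 0.5212 -0.2528  0.2062] err cm [-0.3   0.04 -1.02] rot [ 0.024 -0.005  0.012] rows 1
   [-0.07 -0.57  0.9 ] [ 0.024 -0.005  0.012]
{'t': 4.25, 'q': array([-0.61486264, -0.2088493 ,  1.9391278 ,  0.08193838,  1.13652891,
       -0.28661806]), 'dq': array([0.00015391, 0.00024274, 0.00142623, 0.0003524 , 0.00100591,
       0.00045073]), 'effort': array([ 1.20561113e-02, -2.89067727e+01, -3.81129885e+01,  2.68337103e-01,
       -9.65128429e-01, -6.20551145e-04]), 'tool_pos': array([ 0.52116567, -0.25279526,  0.20617251]), 'tool_rot': array([2.37701869, 1.65841116, 0.23993457]), 'contact_force': array([-0.94502627, -0.12722347, -1.76181619]), 'wrist_torque': array([0.05127284, 0.18964164, 0.02869233]), 'opening': 0.013470809293576747}
```

View pics/w3.png

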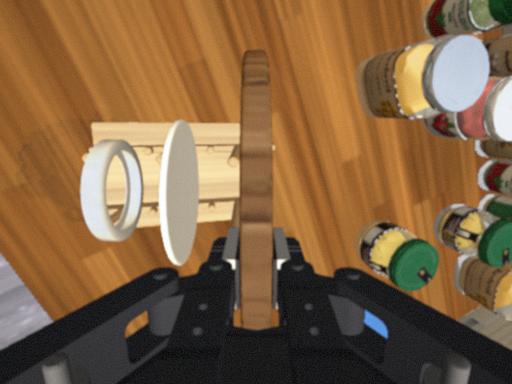

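Emit:
send_rows(series=[{"tx":0,"ty":0,"tz":-1.5,"wx":0,"wy":0,"wz":0,"jaw":1},{"tx":0,"ty":0,"tz":-3,"wx":0,"wy":0,"wz":0,"jaw":1},{"tx":0,"ty":0,"tz":-4,"wx":0,"wy":0,"wz":0,"jaw":1},{"tx":0,"ty":0,"tz":-4,"wx":0,"wy":0,"wz":0,"jaw":1},{"tx":0,"ty":0,"tz":-4,"wx":0,"wy":0,"wz":0,"jaw":1}])

```text
t: 4.92
tool_pos: [0.4745, -0.2354, 0.3679]
tool_rot: [2.382, 1.662, 0.237]
contact_force: [-0.2, -0.3, -0.9]
opening: 0.0133
```

Emit:
send_rows(series=[{"tx":0,"ty":0,"tz":-3,"wx":0,"wy":0,"wz":0,"jaw":1},{"tx":0,"ty":0,"tz":-1,"wx":0,"wy":0,"wz":0,"jaw":1},{"tx":0,"ty":0,"tz":0,"wx":0,"wy":0,"wz":0,"jaw":1}])

```text
t: 5.3
tool_pos: [0.4635, -0.2317, 0.415]
tool_rot: [2.373, 1.656, 0.241]
contact_force: [-0.0, 0.3, -2.0]
opening: 0.0132
```

Run:
```python
from p import *
R,u,ax=frame(RY,0,1);plan(np.array([.42,.1,.42]),frame(0.1,0,1)[0])
import cv2
cv2.imwrite("pics/s4.png",ctrl.get_image("scene")[:,:,::-1])
```

```text
P [ 0.4635 -0.2317  0.415 ] err cm [-4.35 33.17  0.5 ] rot [ 0.285  0.066 -0.449] rows 7
   [ 4.23 -2.1  -0.71] [ 0.041  0.009 -0.064]
   [ 4.37 -1.85 -0.58] [ 0.041  0.009 -0.064]
   [ 4.48 -1.59 -0.47] [ 0.041  0.009 -0.064]
   [ 4.58 -1.32 -0.37] [ 0.041  0.009 -0.064]
   [ 4.66 -1.04 -0.28] [ 0.041  0.009 -0.064]
   [ 4.72 -0.74 -0.2 ] [ 0.041  0.009 -0.064]
   [ 4.76 -0.45 -0.13] [ 0.041  0.009 -0.064]
```

View pics/s4.png

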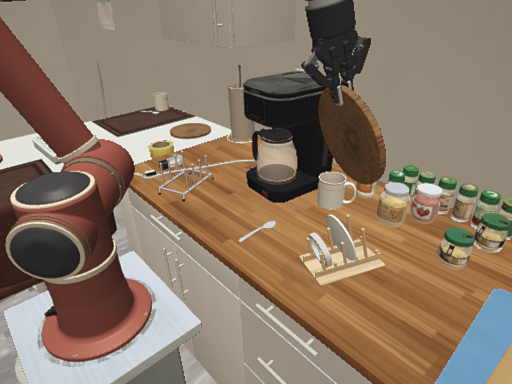

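Emit:
send_rows(series=[{"tx":3.0,"ty":-2.2,"tz":-0.7,"wx":0.04,"wy":0.01,"wz":-0.064,"jaw":1},{"tx":4.0,"ty":-2.0,"tz":-0.6,"wx":0.04,"wy":0.01,"wz":-0.064,"jaw":1},{"tx":4.4,"ty":-1.7,"tz":-0.5,"wx":0.04,"wy":0.01,"wz":-0.064,"jaw":1},{"tx":4.6,"ty":-1.3,"tz":-0.4,"wx":0.04,"wy":0.01,"wz":-0.064,"jaw":1},{"tx":4.7,"ty":-1.0,"tz":-0.3,"wx":0.04,"wy":0.01,"wz":-0.064,"jaw":1}])

```text
t: 5.98
tool_pos: [0.4213, -0.005, 0.4075]
tool_rot: [2.216, 2.16, 0.065]
contact_force: [0.4, -0.5, -0.6]
opening: 0.0132
```

Run:
```python
from p import *
R,u,ax=frame(RY,0,1);plan(RC+[0,0,.415],R,maxp=5)
```

```text
P [ 0.4213 -0.005   0.4075] err cm [ 1.87 36.25  0.75] rot [ 0.061  0.015 -0.395] rows 8
   [ 4.54  0.12 -0.1 ] [ 0.008  0.002 -0.049]
   [ 4.52  0.35 -0.09] [ 0.008  0.002 -0.049]
   [ 4.5   0.57 -0.09] [ 0.008  0.002 -0.049]
   [ 4.47  0.79 -0.08] [ 0.008  0.002 -0.049]
   [ 4.42  1.01 -0.08] [ 0.008  0.002 -0.049]
   [ 4.37  1.23 -0.08] [ 0.008  0.002 -0.049]
   [ 4.3   1.44 -0.08] [ 0.008  0.002 -0.049]
   [ 4.23  1.65 -0.09] [ 0.008  0.002 -0.049]
```

Emit:
send_rows(series=[{"tx":4.5,"ty":0.1,"tz":-0.2,"wx":0.012,"wy":0.002,"wz":-0.05,"jaw":1},{"tx":4.5,"ty":0.3,"tz":-0.2,"wx":0.012,"wy":0.002,"wz":-0.05,"jaw":1},{"tx":4.5,"ty":0.6,"tz":-0.2,"wx":0.012,"wy":0.002,"wz":-0.05,"jaw":1},{"tx":4.5,"ty":0.8,"tz":-0.1,"wx":0.01,"wy":0.002,"wz":-0.05,"jaw":1},{"tx":4.4,"ty":1.0,"tz":-0.1,"wx":0.01,"wy":0.002,"wz":-0.05,"jaw":1}])

```text
t: 6.6
tool_pos: [0.4298, 0.2294, 0.4048]
tool_rot: [-1.943, -2.461, 0.012]
contact_force: [0.6, 0.5, -0.6]
opening: 0.0128
```

Run:
```python
from p import *
R,u,ax=frame(RY,0,1);plan(RC+[0,0,.415],R,maxp=5)
```

```text
P [0.4298 0.2294 0.4048] err cm [ 1.02 12.81  1.02] rot [-0.01  -0.001 -0.136] rows 3
   [ 4.08  1.32 -0.35] [-0.003 -0.    -0.045]
   [ 4.01  1.5  -0.35] [-0.003 -0.    -0.045]
   [ 3.94  1.69 -0.35] [-0.003 -0.    -0.045]
```

Emit:
send_rows(series=[{"tx":4.0,"ty":1.2,"tz":0,"wx":-0.003,"wy":0,"wz":-0.045,"jaw":1},{"tx":4.0,"ty":1.2,"tz":0,"wx":-0.003,"wy":0,"wz":-0.045,"jaw":1},{"tx":3.0,"ty":1.2,"tz":0,"wx":-0.003,"wy":0,"wz":-0.045,"jaw":1},{"tx":0,"ty":0,"tz":0,"wx":0,"wy":0,"wz":0,"jaw":1},{"tx":0,"ty":0,"tz":0,"wx":0,"wy":0,"wz":0,"jaw":1}])

```text
t: 7.22
tool_pos: [0.4324, 0.3513, 0.3919]
tool_rot: [-1.758, -2.592, 0.025]
contact_force: [0.5, -0.3, -1.6]
opening: 0.0131
```

Run:
```python
from p import *
R,u,ax=frame(RY,0,1);plan(RC+[0,0,.415],R,maxp=5)
import cv2
for n in("top","scene","wrist"):cv2.imwrite(f"pics/{n}5.png",ctrl.get_image(n)[:,:,::-1])
s=cv2.imread("pics/scene5.png");cv2.imwrite("pics/sc5.png",cv2.resize(s[40:210,110:240],None,fx=3.5,fy=3.5,interpolation=cv2.INTER_CUBIC))
s=cv2.imread("pics/top5.png");cv2.imwrite("pics/tc5.png",cv2.resize(s[110:260,60:200],None,fx=4,fy=4,interpolation=cv2.INTER_CUBIC))
```

```text
P [0.4324 0.3513 0.3919] err cm [0.76 0.62 2.31] rot [-0.018  0.001  0.009] rows 1
   [ 0.29  0.9  -2.32] [-0.018  0.001  0.009]
```

View pics/sc5.png

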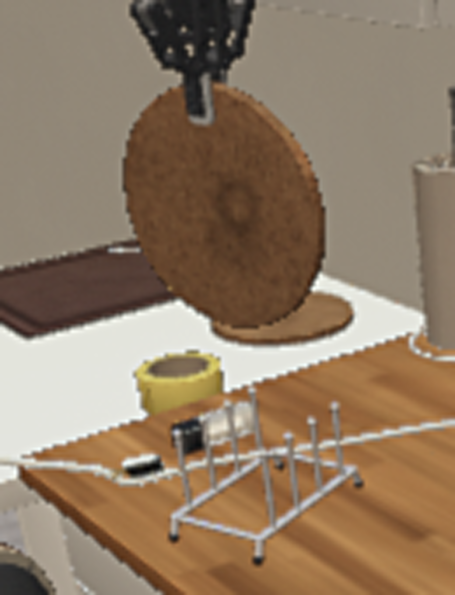

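View pics/tc5.png

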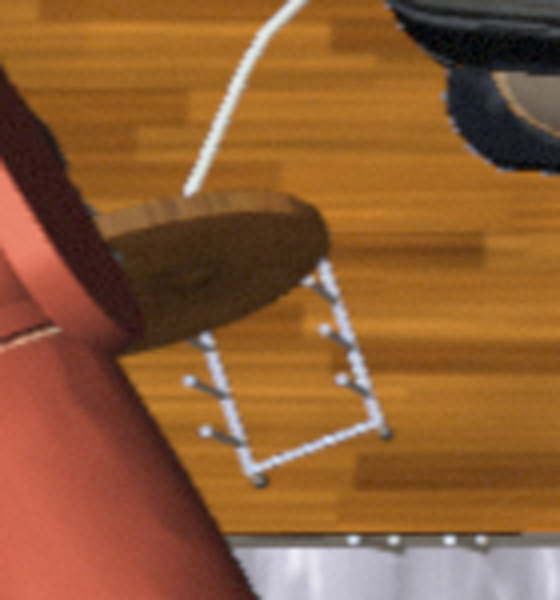

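View pics/wrist5.png

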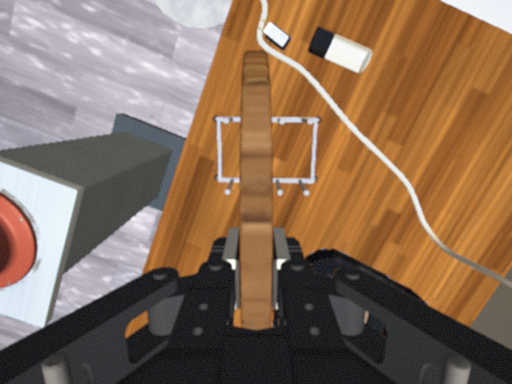

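```bash
cat >> p.py <<'E'
def tool():
    o=ctrl.get_obs();Q=Rot.from_rotvec(o["tool_rot"]);return o["tool_pos"],Q.as_matrix()
E
python3 - <<'E'
from p import *
P,M=tool()
for d in(.0835,.09): 
  for o in (-.007,0,.007):
    c=P+M[:,2]*d+M[:,1]*o;print(d,o,c.round(4),((proj("scene",c)+.5-[110,40])*3.5).round(1))
c=P+M[:,2]*.0835
pts=np.array([(proj("scene",c+M[:,1]*s*.007+.1045*(np.cos(t)*M[:,0]+np.sin(t)*M[:,2]))+.5-[110,40])*3.5 for s in(-1,1) for t in np.linspace(0,6.28,200)])
print(pts.min(0),pts.max(0)) 
print([(proj("wrist",c+k*M[:,0]*.1045)).round(1) for k in(1,-1)])
E
```

```text
0.0835 -0.007 [0.4248 0.3477 0.3096] [217.8 208.3]
0.0835 0 [0.4313 0.3503 0.3095] [222.9 206.5]
0.0835 0.007 [0.4378 0.3529 0.3094] [228.  204.6]
0.09 -0.007 [0.4247 0.3477 0.3031] [218.8 215.9]
0.09 0 [0.4312 0.3502 0.303 ] [223.9 214. ]
0.09 0.007 [0.4378 0.3528 0.3029] [228.9 212.2]
[121.66467862  77.11463922] [329.32542109 326.06980432]
[array([255.2,  49.8]), array([255.4, 322.6])]
```

Emit:
send_rows(series=[{"tx":0.3,"ty":0.9,"tz":1.0,"wx":-0.018,"wy":0,"wz":0.01,"jaw":1},{"tx":0,"ty":0.1,"tz":3,"wx":0,"wy":0,"wz":0,"jaw":1},{"tx":0,"ty":0,"tz":2,"wx":0,"wy":0,"wz":0,"jaw":1},{"tx":0,"ty":0,"tz":0,"wx":0,"wy":0,"wz":0,"jaw":1},{"tx":0,"ty":0,"tz":0,"wx":0,"wy":0,"wz":0,"jaw":1}])

```text
t: 8.0
tool_pos: [0.4428, 0.3562, 0.3316]
tool_rot: [1.782, 2.582, 0.009]
contact_force: [-0.7, 0.1, -0.5]
opening: 0.0131
```

Run:
```python
from p import *
R,u,ax=frame(RY,0,1);plan(RC+[0,0,.2065],R,maxp=5)
import cv2
for n in("top","scene","wrist"):cv2.imwrite(f"pics/{n}6.png",ctrl.get_image(n)[:,:,::-1])
s=cv2.imread("pics/scene6.png");cv2.imwrite("pics/sc6.png",cv2.resize(s[80:210,120:240],None,fx=4,fy=4,interpolation=cv2.INTER_CUBIC))
s=cv2.imread("pics/wrist6.png");cv2.imwrite("pics/wc6.png",cv2.resize(s[30:280,170:350],None,fx=3,fy=2.4,interpolation=cv2.INTER_CUBIC))
```

```text
P [0.4428 0.3562 0.3316] err cm [ -0.28   0.13 -12.51] rot [ 0.007  0.    -0.007] rows 3
   [ 0.08 -0.1   4.17] [ 0.002  0.    -0.002]
   [ 0.08 -0.09  4.17] [ 0.002  0.    -0.002]
   [ 0.08 -0.08  4.17] [ 0.002  0.    -0.002]
```

View pics/sc6.png

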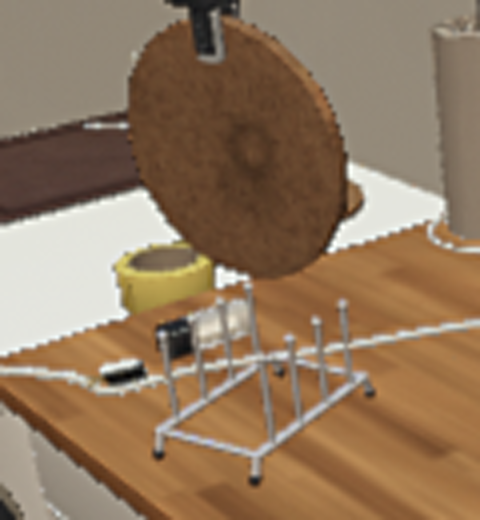

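View pics/wc6.png

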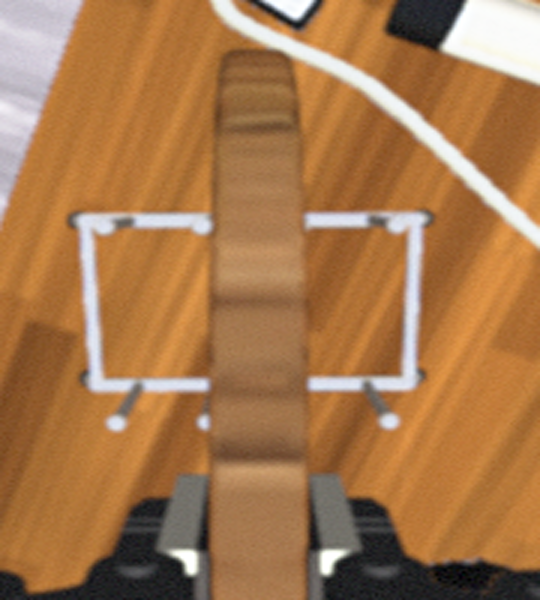

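Emit:
send_rows(series=[{"tx":0.2,"ty":-0.3,"tz":1.0,"wx":0.007,"wy":0,"wz":-0.007,"jaw":1},{"tx":0,"ty":0,"tz":2,"wx":0,"wy":0,"wz":0,"jaw":1},{"tx":0,"ty":0,"tz":2,"wx":0,"wy":0,"wz":0,"jaw":1},{"tx":0,"ty":0,"tz":2,"wx":0,"wy":0,"wz":0,"jaw":1},{"tx":0,"ty":0,"tz":0,"wx":0,"wy":0,"wz":0,"jaw":1}])

```text
t: 8.78
tool_pos: [0.4386, 0.357, 0.256]
tool_rot: [-1.774, -2.592, 0.002]
contact_force: [-0.5, -0.9, -0.3]
opening: 0.0133
```

Run:
```python
from p import *
R,u,ax=frame(RY,0,1);plan(RC+[0,0,.2065],R,maxp=5)
import cv2
for n in("scene","wrist"):cv2.imwrite(f"pics/{n}7.png",ctrl.get_image(n)[:,:,::-1])
s=cv2.imread("pics/scene7.png");s=cv2.resize(s[80:210,120:240],None,fx=4,fy=4,interpolation=cv2.INTER_CUBIC)
w=cv2.imread("pics/wrist7.png");w=cv2.resize(w[30:290,210:310],None,fx=3,fy=2,interpolation=cv2.INTER_CUBIC)
cv2.imwrite("pics/m7.png",np.hstack([s,w]))
```

```text
P [0.4386 0.357  0.256 ] err cm [ 0.14  0.05 -4.95] rot [-0.001  0.001  0.001] rows 1
   [-0.    0.15  4.95] [-0.001  0.001  0.001]
```

View pics/m7.png

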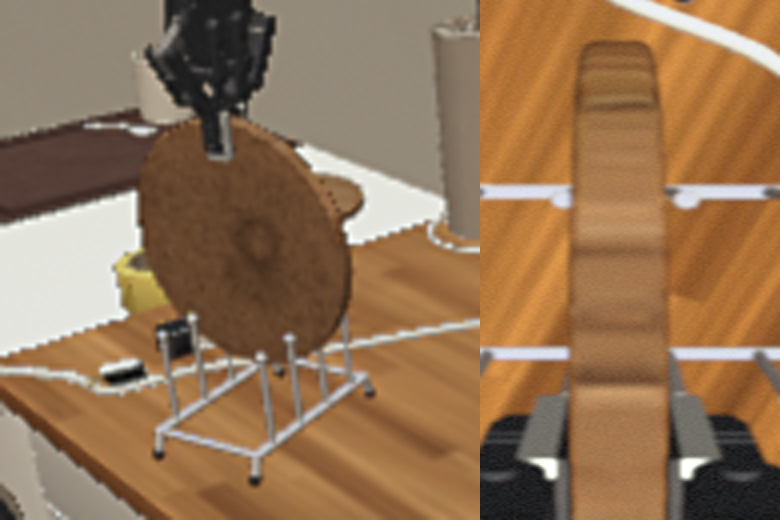

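Emit:
send_rows(series=[{"tx":0,"ty":0.1,"tz":1.5,"wx":0,"wy":0,"wz":0,"jaw":1},{"tx":0,"ty":0,"tz":1.5,"wx":0,"wy":0,"wz":0,"jaw":1},{"tx":0,"ty":0,"tz":0.7,"wx":0,"wy":0,"wz":0,"jaw":1},{"tx":0,"ty":0,"tz":0,"wx":0,"wy":0,"wz":0,"jaw":1}])

```text
t: 9.38
tool_pos: [0.4416, 0.3586, 0.221]
tool_rot: [1.773, 2.59, 0.008]
contact_force: [1.1, 0.4, -0.5]
opening: 0.0131
```

Emit:
send_rows(series=[{"tx":0,"ty":0,"tz":0.3,"wx":0,"wy":0,"wz":0,"jaw":1},{"tx":0,"ty":0,"tz":0,"wx":0,"wy":0,"wz":0,"jaw":1}])

```text
t: 9.62
tool_pos: [0.4419, 0.3587, 0.2183]
tool_rot: [1.772, 2.59, 0.01]
contact_force: [0.4, 0.1, -1.2]
opening: 0.0133
```

Emit:
send_rows(series=[{"tx":0,"ty":-0.1,"tz":0.5,"wx":0,"wy":0,"wz":0,"jaw":1},{"tx":0,"ty":0,"tz":0.3,"wx":0,"wy":0,"wz":0,"jaw":1},{"tx":0,"ty":0,"tz":0,"wx":0,"wy":0,"wz":0,"jaw":1}])

```text
t: 10.0
tool_pos: [0.4412, 0.3586, 0.2105]
tool_rot: [1.772, 2.59, 0.012]
contact_force: [0.3, 0.2, -1.5]
opening: 0.0134
```

Emit:
send_rows(series=[{"tx":0,"ty":0,"tz":0.3,"wx":0,"wy":0,"wz":0,"jaw":1},{"tx":0,"ty":0,"tz":0,"wx":0,"wy":0,"wz":0,"jaw":1}])

```text
t: 10.25
tool_pos: [0.4413, 0.3586, 0.2073]
tool_rot: [1.772, 2.59, 0.012]
contact_force: [-0.3, 0.9, -1.5]
opening: 0.013
```

Emit:
send_rows(series=[{"tx":0,"ty":0,"tz":0.2,"wx":0,"wy":0,"wz":0,"jaw":1},{"tx":0,"ty":0,"tz":0,"wx":0,"wy":0,"wz":0,"jaw":1}])

```text
t: 10.5
tool_pos: [0.4414, 0.3586, 0.2053]
tool_rot: [1.772, 2.59, 0.012]
contact_force: [-0.1, 0.2, -1.5]
opening: 0.0135
```

Emit:
send_rows(series=[{"tx":0,"ty":0,"tz":0.2,"wx":0,"wy":0,"wz":0,"jaw":1},{"tx":0,"ty":0,"tz":0,"wx":0,"wy":0,"wz":0,"jaw":1}])

```text
t: 10.75
tool_pos: [0.4422, 0.3589, 0.205]
tool_rot: [1.771, 2.588, 0.015]
contact_force: [-1.7, 0.1, -1.0]
opening: 0.0131
```

Run:
```python
from p import *
import cv2
s=ctrl.get_image("scene")[:,:,::-1];s=cv2.resize(s[100:210,130:230],None,fx=5.4,fy=5.4,interpolation=cv2.INTER_CUBIC)
cv2.imwrite("pics/s8.png",s)
```

```text
(no output)
```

View pics/s8.png

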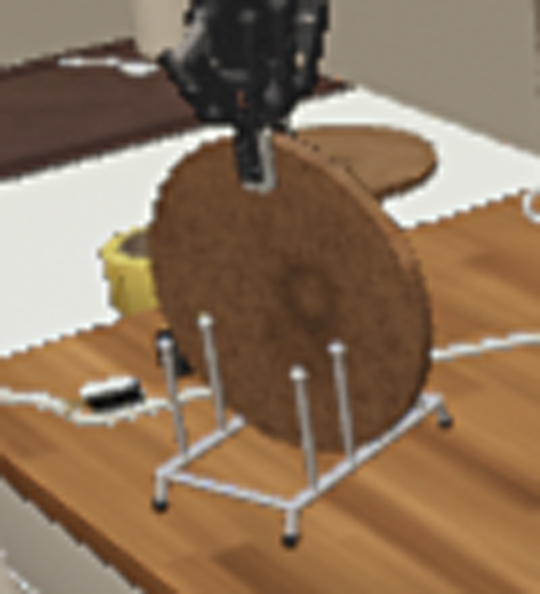

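Emit:
send_rows(series=[{"tx":0,"ty":-0.2,"tz":0.2,"wx":0,"wy":0,"wz":0,"jaw":1},{"tx":0,"ty":0,"tz":0,"wx":0,"wy":0,"wz":0,"jaw":1}])

```text
t: 11.05
tool_pos: [0.4415, 0.3586, 0.2049]
tool_rot: [1.77, 2.586, 0.02]
contact_force: [-0.6, 0.3, -0.8]
opening: 0.0132
```

Emit:
send_rows(series=[{"tx":0,"ty":0,"tz":0.2,"wx":0,"wy":0,"wz":0,"jaw":1},{"tx":0,"ty":0,"tz":0,"wx":0,"wy":0,"wz":0,"jaw":1}])

```text
t: 11.3
tool_pos: [0.4419, 0.3587, 0.2048]
tool_rot: [1.77, 2.586, 0.022]
contact_force: [-0.0, -0.6, 0.4]
opening: 0.0129
```

Run:
```python
from p import *
import cv2
P,M=tool();print(M.round(3),ctrl.get_obs()["contact_force"])
c=P+M[:,2]*.0865;print("centre",c)
cv2.imwrite("pics/w9.png",ctrl.get_image("wrist")[:,:,::-1])
```

```text
[[-0.362  0.932  0.014]
 [ 0.932  0.362  0.007]
 [ 0.001  0.016 -1.   ]] [-0.03974513 -0.57809144  0.36205616]
centre [0.4431235  0.3592435  0.11829674]
```

View pics/w9.png

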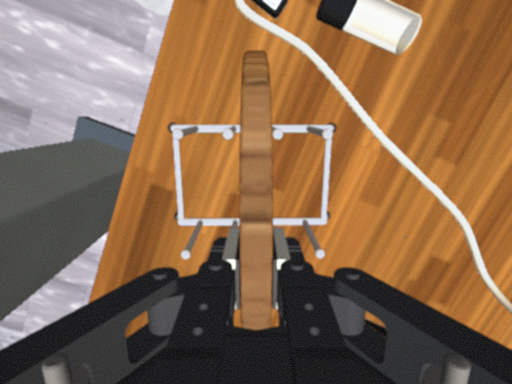

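Emit:
send_rows(series=[{"tx":0,"ty":0,"tz":0,"wx":0,"wy":0,"wz":0,"jaw":0.83},{"tx":0,"ty":0,"tz":0,"wx":0,"wy":0,"wz":0,"jaw":0.8},{"tx":0,"ty":0,"tz":0,"wx":0,"wy":0,"wz":0,"jaw":0.75},{"tx":0,"ty":0,"tz":0,"wx":0,"wy":0,"wz":0,"jaw":0.7},{"tx":0,"ty":0,"tz":0,"wx":0,"wy":0,"wz":0,"jaw":0.6}], squeeze=20)

```text
t: 11.98
tool_pos: [0.4412, 0.3586, 0.2028]
tool_rot: [1.77, 2.587, 0.019]
contact_force: [-0.1, 0.2, 0.4]
opening: 0.034
```

Emit:
send_rows(series=[{"tx":0,"ty":0,"tz":0,"wx":0,"wy":0,"wz":0,"jaw":0.4},{"tx":0,"ty":0,"tz":0,"wx":0,"wy":0,"wz":0,"jaw":0.2},{"tx":0,"ty":0,"tz":0,"wx":0,"wy":0,"wz":0,"jaw":0},{"tx":0,"ty":0,"tz":0,"wx":0,"wy":0,"wz":0,"jaw":0}])

```text
t: 12.48
tool_pos: [0.4413, 0.3586, 0.2029]
tool_rot: [1.77, 2.587, 0.02]
contact_force: [-0.1, 0.2, 0.7]
opening: 0.0857
```

Run:
```python
from p import *
import cv2
print(ctrl.get_obs()["contact_force"])
cv2.imwrite("pics/w10.png",ctrl.get_image("wrist")[:,:,::-1])
```

```text
[-0.09021895  0.24356997  0.74831843]
```

View pics/w10.png

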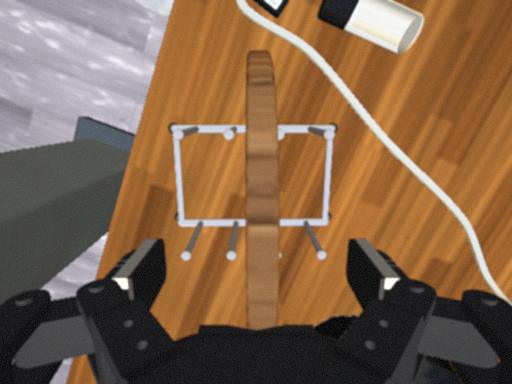

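Jaws are open and the trivet leans slightly against the tines on one side (columns 246–280, gap still holding it). Retreat straight up.

Emit:
send_rows(series=[{"tx":0,"ty":0.2,"tz":-3,"wx":0,"wy":0,"wz":0,"jaw":0},{"tx":0,"ty":0,"tz":-4,"wx":0,"wy":0,"wz":0,"jaw":0},{"tx":0,"ty":0,"tz":-4,"wx":0,"wy":0,"wz":0,"jaw":0},{"tx":0,"ty":0,"tz":-4,"wx":0,"wy":0,"wz":0,"jaw":0},{"tx":0,"ty":0,"tz":0,"wx":0,"wy":0,"wz":0,"jaw":0}])

```text
t: 13.15
tool_pos: [0.4408, 0.3581, 0.3563]
tool_rot: [1.771, 2.587, 0.016]
contact_force: [0.1, -0.3, 0.1]
opening: 0.0854
```

Run:
```python
from p import *
import cv2
P,M=tool();print(P,M[:,2])
W=ctrl.get_image("wrist")[:,:,::-1].copy();S=ctrl.get_image("scene")[:,:,::-1].copy()
cv2.imwrite("pics/w11.png",W);cv2.imwrite("pics/s11.png",S)
a=cv2.resize(S[100:210,130:230],None,fx=4,fy=4,interpolation=cv2.INTER_CUBIC)
b=cv2.resize(W[30:250,170:350],None,fx=2,fy=2)
a=cv2.copyMakeBorder(a,0,0,0,0,0);cv2.imwrite("pics/m11.png",np.hstack([a,b]))
# lean -> axis estimate helpers: expected rim top/ends if upright and centred
c=RC+[0,0,.12];h=np.array([-np.sin(RY),np.cos(RY),0]);x=np.array([np.cos(RY),np.sin(RY),0])
for nm,p in(("top",c+[0,0,.1045]),("e1",c+h*.1045),("e2",c-h*.1045)):
    print(nm,[((proj("wrist",p+s*x*.007)+.5-[170,30])*2+[400,0]).round() for s in(-1,1)],[((proj("scene",p+s*x*.007)+.5-[130,100])*4).round() for s in(-1,1)])
```

```text
[0.44079828 0.35805478 0.3562577 ] [ 0.010937    0.00512905 -0.99992703]
top [array([555., 318.]), array([587., 318.])] [array([189., 102.]), array([200.,  97.])]
e1 [array([558.,  92.]), array([583.,  92.])] [array([107., 204.]), array([118., 198.])]
e2 [array([560., 433.]), array([581., 433.])] [array([312., 246.]), array([321., 239.])]
```

View pics/m11.png

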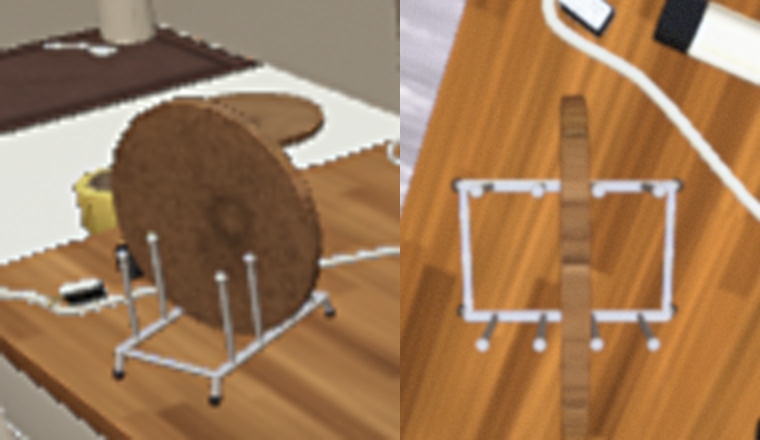

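View pics/s11.png

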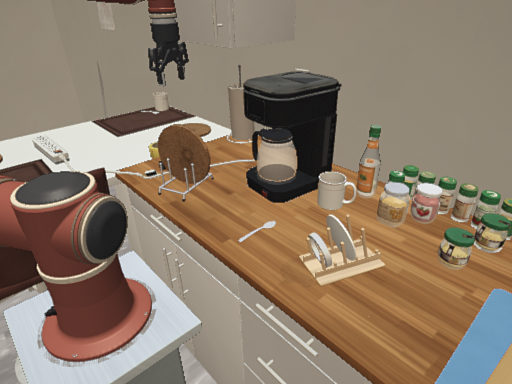

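Run:
```python
from station import ctrl
import numpy as np
o=ctrl.get_obs();print(np.abs(o["dq"]).max(),o["contact_force"]);print(ctrl.finish_job())
```

```text
0.042291990204366386 [ 0.32444212  0.04808877 -0.71440162]
the job is handed in; nothing more can be done
None
```

The trivet is now on edge in the middle gap of the wire rack, and I handed the job in at about 13 s of the 42 s allowed. I gripped it by its top rim, lifted it out along its lean, carried it upright over the rack and lowered it until it rested on the bottom wires. Then I opened the jaws slowly and moved straight up.

- **Placement:** The last wrist and scene pictures show it within a few mm of the predicted seated position and nearly upright. It has a slight tilt of a few degrees at most.
- **Saucer and ring:** Both look unmoved in the stand, by eye in the last scene picture; I did not measure them.
- **Robot clear:** The gripper was open with its tips about 12 cm above the trivet's top rim, and the contact force was under 1 N.
- **Checks that disagreed:** The gripper closed about 1 cm higher on the rim than I planned, because it lagged on the approach. In the first pictures, the trivet's outline looked about 4% smaller than its stated size. The closer wrist view agreed with the stated size.

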